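Move the primed parts to the bake rack in their order

TASK

The four primed parts on the plywood spray board are touch-dry: move each one onto a spindle of the steel bake rack, in the same order, so that the part nearest the board's handle goes on the spindle nearest the rack's handle, and so on down the row. Wet primer takes no label, so their place in the row is the only record of which job is which. Set each part down over its spindle until it sits flat on the rack; do not drop or topple any.

Things in the scene. Friction and masses are not known exactly. Their poses are not given: they have to be found in the camera images.
- flanged_bush: Flanged bush, 30 mm tall: a thin flange 40 mm across and 6 mm thick at the bottom, above it a plain barrel 33 mm across. 24 mm through bore, plain grey primer. Origin: centre of its underside; z up along the bore. Starts upright on one of the four stands, its underside 18 mm above the bench.
- vee_pulley: Small V-belt pulley, 26 mm tall: two rims 40 mm across (from 0 to 5 mm and from 17 to 22 mm above its underside) with a V groove between them, and a short hub 32 mm across on top. 24 mm through bore, plain grey primer. Origin: centre of its underside; z up along the bore. Starts upright on one of the four stands, its underside 18 mm above the bench.
- hex_coupling: Hexagonal coupling nut, 32 mm tall, 36 mm across the flats and 41 mm over the corners; two of its flats face its own +y and -y, and at the start its x axis points within 0.3 rad of the board's x. 24 mm through bore, plain grey primer. Origin: centre of its underside; z up along the bore. Starts upright on one of the four stands, its underside 18 mm above the bench.
- spacer_sleeve: Spacer sleeve, the tallest and slimmest part: a plain tube 40 mm tall and 33 mm across with a shallow groove near each end. 24 mm through bore, plain grey primer. Origin: centre of its underside; z up along the bore. Starts upright on one of the four stands, its underside 18 mm above the bench.
- stand_a: One of four alike spindle stands, fixed in a row on the plywood board: round dark steel foot 44 mm across, 6 mm thick, with a tapered spindle on it (19 mm thick at the root, 8 mm at the top, 50 mm tall). Origin: centre of the foot's underside, on the board. The flanged bush starts on it, so this stand keeps that part's place in the row.
- stand_b: One of four alike spindle stands, fixed in a row on the plywood board: round dark steel foot 44 mm across, 6 mm thick, with a tapered spindle on it (19 mm thick at the root, 8 mm at the top, 50 mm tall). Origin: centre of the foot's underside, on the board. The vee pulley starts on it, so this stand keeps that part's place in the row.
- stand_c: One of four alike spindle stands, fixed in a row on the plywood board: round dark steel foot 44 mm across, 6 mm thick, with a tapered spindle on it (19 mm thick at the root, 8 mm at the top, 50 mm tall). Origin: centre of the foot's underside, on the board. The hex coupling starts on it, so this stand keeps that part's place in the row.
- stand_d: One of four alike spindle stands, fixed in a row on the plywood board: round dark steel foot 44 mm across, 6 mm thick, with a tapered spindle on it (19 mm thick at the root, 8 mm at the top, 50 mm tall). Origin: centre of the foot's underside, on the board. The spacer sleeve starts on it, so this stand keeps that part's place in the row.
- spray_board: Plywood board under the starting row, 200 x 62 x 12 mm, fixed, with a D-shaped handle (steel bar, black sleeve) out of one end only, 31 mm long. Origin: centre of its underside; x along the row, pointing to the handle end; z up. The four stands are at x = +72, +24, -24, -72 mm, y = 0, which stand is where changes.
- bake_rack: Folded steel channel, 200 x 62 mm, flat top 18 mm above the bench, fixed, D-shaped handle (black sleeve) out of one end only, 31 mm long. Origin: centre of its underside; x along the row, to the handle end; z up. Four empty spindles at x = +72, +24, -24, -72 mm, y = 0: 19 mm thick at the root, 8 mm at the top, 50 mm tall (top 68 mm above the bench); they centre a part to 3 mm.
Not all that is in view belongs to the job. Leave any purple look-alike of the vee_pulley alone.

How it is judged (in metres and radians):
At the end, for the whole second after the job is handed in: Each part stands upright (0.1 rad) and still on the bake rack, underside within 4 mm of its top, within 10 mm of a spindle's axis along and across the row, on the spindle that has the same place, counted from the handle end, as its stand has on the spray board (((x of stand_a in the frame of spray_board between 0.06 and 0.084 m and x of flanged_bush in the frame of bake_rack between 0.062 and 0.082 m) or (x of stand_a in the frame of spray_board between 0.012 and 0.036 m and x of flanged_bush in the frame of bake_rack between 0.014 and 0.034 m) or (x of stand_a in the frame of spray_board between -0.036 and -0.012 m and x of flanged_bush in the frame of bake_rack between -0.034 and -0.014 m) or (x of stand_a in the frame of spray_board between -0.084 and -0.06 m and x of flanged_bush in the frame of bake_rack between -0.082 and -0.062 m)) and y of flanged_bush in the frame of bake_rack between -0.01 and 0.01 m and z of flanged_bush in the frame of bake_rack between 0.014 and 0.022 m and angle between each of flanged_bush, vee_pulley, hex_coupling, spacer_sleeve's own z axis and vertical below 0.1 rad and linear speed of each of flanged_bush, vee_pulley, hex_coupling, spacer_sleeve below 0.02 m/s and ((x of stand_b in the frame of spray_board between 0.06 and 0.084 m and x of vee_pulley in the frame of bake_rack between 0.062 and 0.082 m) or (x of stand_b in the frame of spray_board between 0.012 and 0.036 m and x of vee_pulley in the frame of bake_rack between 0.014 and 0.034 m) or (x of stand_b in the frame of spray_board between -0.036 and -0.012 m and x of vee_pulley in the frame of bake_rack between -0.034 and -0.014 m) or (x of stand_b in the frame of spray_board between -0.084 and -0.06 m and x of vee_pulley in the frame of bake_rack between -0.082 and -0.062 m)) and y of vee_pulley in the frame of bake_rack between -0.01 and 0.01 m and z of vee_pulley in the frame of bake_rack between 0.014 and 0.022 m and ((x of stand_c in the frame of spray_board between 0.06 and 0.084 m and x of hex_coupling in the frame of bake_rack between 0.062 and 0.082 m) or (x of stand_c in the frame of spray_board between 0.012 and 0.036 m and x of hex_coupling in the frame of bake_rack between 0.014 and 0.034 m) or (x of stand_c in the frame of spray_board between -0.036 and -0.012 m and x of hex_coupling in the frame of bake_rack between -0.034 and -0.014 m) or (x of stand_c in the frame of spray_board between -0.084 and -0.06 m and x of hex_coupling in the frame of bake_rack between -0.082 and -0.062 m)) and y of hex_coupling in the frame of bake_rack between -0.01 and 0.01 m and z of hex_coupling in the frame of bake_rack between 0.014 and 0.022 m and ((x of stand_d in the frame of spray_board between 0.06 and 0.084 m and x of spacer_sleeve in the frame of bake_rack between 0.062 and 0.082 m) or (x of stand_d in the frame of spray_board between 0.012 and 0.036 m and x of spacer_sleeve in the frame of bake_rack between 0.014 and 0.034 m) or (x of stand_d in the frame of spray_board between -0.036 and -0.012 m and x of spacer_sleeve in the frame of bake_rack between -0.034 and -0.014 m) or (x of stand_d in the frame of spray_board between -0.084 and -0.06 m and x of spacer_sleeve in the frame of bake_rack between -0.082 and -0.062 m)) and y of spacer_sleeve in the frame of bake_rack between -0.01 and 0.01 m and z of spacer_sleeve in the frame of bake_rack between 0.014 and 0.022 m); the robot touches nothing.
It fails at once if a part is dropped: it falls freely to 0.7 m/s (about 25 mm of fall) ((linear speed of flanged_bush above 0.7 m/s and contact force between flanged_bush and the fingers below 0.05 N) or (linear speed of vee_pulley above 0.7 m/s and contact force between vee_pulley and the fingers below 0.05 N) or (linear speed of hex_coupling above 0.7 m/s and contact force between hex_coupling and the fingers below 0.05 N) or (linear speed of spacer_sleeve above 0.7 m/s and contact force between spacer_sleeve and the fingers below 0.05 N)).
It fails at once if a part is toppled: tilted by more than 0.6 rad (angle between any of flanged_bush, vee_pulley, hex_coupling, spacer_sleeve's own z axis and vertical above 0.6 rad).
It also fails if it takes over 112 s, if anything falls off the work surface, if the arm or the gripper's body presses on something with over 40 N, if the wrist force passes 120 N, or if a joint passes its speed limit or range.

ROBOT

A 6-joint arm with a two-finger parallel gripper is mounted at the origin on a cart in front of the work surface, level with it; the furniture and walls round the work are solid. World frame = base frame: x ahead of the robot, y to its left, z up, the work surface at z = 0. Lengths are in m, angles in degrees, forces in N, time in s.
With the tool pointing down it reaches from about 0.375 to 0.75 m from the base axis. Payload 9 kg.
Tool frame: the origin (TCP) lies where the fingers leave the gripper's body, on its centre line; the fingertips stand 73 mm ahead of it and the grasp point (between the pads) lies 54 mm ahead of it (robot.tip_reach is the distance from the TCP to the fingertips, in m); z points along the fingers, y is the line along which they close (so a half turn about z gives the same grasp; the last joint's range is limited). The gripper opens to 85 mm and grips with 20 to 120 N. Pads are 22 mm wide; open, the fingers measure 114 mm over their backs; the gripper's body (76 mm by 85 mm) begins 54 mm behind the grasp point. The pads swing forward as they close: fully open they stand 13 mm farther back than shut.
Start: joints at [62.126, 5.964, 5.575, 89.605, 0, 77.527], TCP at [0.159, 0.578, 0.304] pointing down, gripper open.
Joint ranges: [-171.21, 171.21], [-48.23, 106.86], [-62.78, 66.21], [-105.2, 120.99], [-86.42, 89.51], [-180, 180]. Speed limits (degrees/s): [127.2, 127.2, 147.25, 180, 180, 180].

INTERFACE

Orientations are given as [roll, pitch, yaw] about the fixed x, y, z axes, in that order (R = Rz(yaw) Ry(pitch) Rx(roll)).
In Python, from plant import robot gives the robot as it stands. Calls block until the motion is done:
- robot.move_pose(position, orientation): joint-space move of the TCP to a pose.
- robot.line_to(position, vel=0.15, rotation=None, guard=None): straight line of the TCP; rotation=None keeps the orientation; vel is the mean speed in m/s. With guard (N) it stops when the force on the tool has changed by that much, and returns True; else False.
- robot.goto_joints(angles): joint-space move.
- robot.set_gripper(opening): finger opening in m; the grip force is fixed at half the most; returns when the fingers have stopped.
- robot.pause(seconds).
- robot.ik(position, orientation): joint angles nearest the present ones, or None.
- robot.observe(): the state.
- robot.grab_frame(name): name is "scene" or "top" or "wrist"; returns the picture (384x512x3 uint8, blue, green, red); there is no depth.
- robot.get_calibration(name): a dict with "vertical_fov" (degrees; the focal length in pixels is half the picture's height over the tangent of half this angle, whatever the lens; pixels are square), "cx", "cy" (the principal point, pixels), "rvec" (rotation vector, rad) and "tvec" (3), from world to camera coordinates, as OpenCV has them. Camera axes: x right, y down, z forward; pixel columns grow to the right and rows downward; lengths in m; the calibration is good to about 2 mm. A picture is of the moment at which its call begins: read the wrist's pose just before it. get_calibration takes no time and is no camera call; for the wrist camera it gives the pose at the moment of the call.
A pose or a line that the arm cannot do raises robot.IKError and nothing moves.
- robot.job_done(): hands the job in; it is judged then, once.
The state is a dict: "time": time; "q": joint angles; "qvel": joint speeds; "joint_torque": joint torques, N m; "tool_pos": TCP position; "tcp_rot": TCP orientation; "ft_force": force on the tool from outside, world axes, zero at the start; "torque": the same for the moment, N m; "gripper_width": finger opening in m; "gripper_force": force on a finger pad.
Only numpy, scipy, OpenCV 4.12 (cv2) and the standard library are available. Lean on these libraries where they do the work, as an engineer would, in place of code of your own. Each camera call takes 0.05 s, during which the arm holds its last target. There are 200 camera calls.

## Working session

There is one attempt and no reset: what is moved stays moved. The work goes in short steps, each a Python script; the robot and the scene stay as the last script left them, time stands still between calls to the robot, and variables do not carry over. Pictures are saved under pics/ and viewed, at most 14 in all, crops included, and the job is handed in when it is done.

```bash
ls; mkdir -p pics; python3 - <<'E'
from plant import robot
import cv2,numpy as np
for n in("scene","top","wrist"):
    f=robot.grab_frame(n);cv2.imwrite(f"pics/{n}0.png",f);c=robot.get_calibration(n)
    R=cv2.Rodrigues(np.array(c["rvec"],float))[0];print(n,c,"pos",-R.T@np.array(c["tvec"]).ravel())
o=robot.observe();print(o)
E
```

```text
pics
scene {'vertical_fov': 52.64874360416838, 'cx': 258.88400190675816, 'cy': 190.8553350773707, 'rvec': array([ 2.35920955, -0.69546926,  0.24859208]), 'tvec': array([-0.29185916,  0.36283419,  0.60511927])} pos [ 0.18728659 -0.25256464  0.69579781]
top {'vertical_fov': 56.39116007629332, 'cx': 258.4216941253723, 'cy': 184.1688232295344, 'rvec': array([ 2.1317349 , -2.11095848,  0.20113554]), 'tvec': array([0.20224221, 0.47469944, 0.80955881])} pos [0.31135025 0.20536975 0.88459664]
wrist {'vertical_fov': 63.90381731875301, 'cx': 252.3571787861349, 'cy': 193.50269053672758, 'rvec': array([-2.30232035, -1.75364404, -0.26056083]), 'tvec': array([-0.59934412, -0.03747997,  0.37873043])} pos [0.087416   0.59793271 0.37267918]
{'time': 0.15, 'q': array([6.21225779e+01, 5.99092999e+00, 5.53794696e+00, 8.96055943e+01,
       9.57960529e-05, 7.75273260e+01]), 'qvel': array([ 0.02650048, -0.15343117,  0.10800272,  0.01513735, -0.04901213,
        0.07867633]), 'joint_torque': array([ 3.99563491e-03, -5.57355702e+01,  5.04008853e+01,  1.23843484e-02,
       -2.31000422e-04,  1.03206412e-05]), 'tool_pos': array([0.15927776, 0.57828195, 0.30330545]), 'tcp_rot': array([-1.79942826e+02, -1.27447072e-02,  1.64595246e+02]), 'ft_force': array([0.05822062, 0.28438464, 0.17691065]), 'torque': array([0.00177181, 0.03868534, 0.03795531]), 'gripper_force': 0.0, 'gripper_width': 0.08579230847650618}
```

View pics/scene0.png

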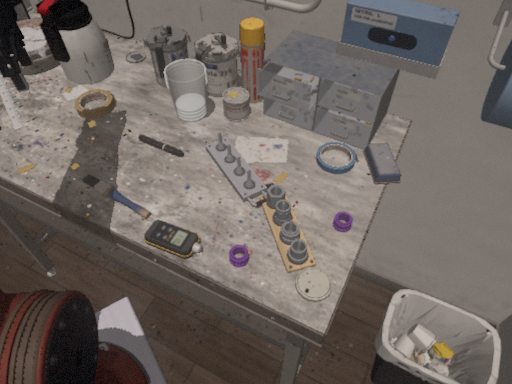

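View pics/top0.png

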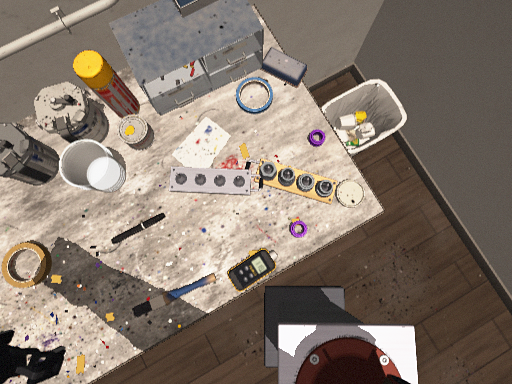

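View pics/wrist0.png

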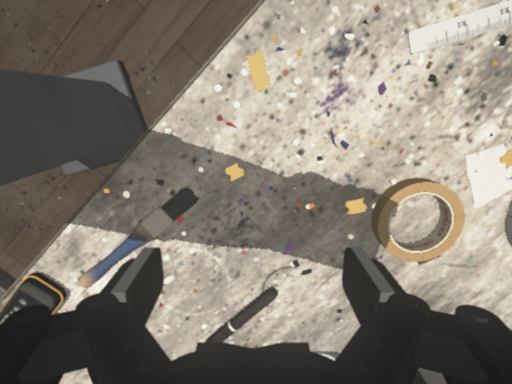

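The scene picture shows the rack (about 205–265, 140–200) end to end with the plywood board (262–312, 190–268). Both handles seem to be where they meet (top view about 255, 178). I'll take a closer look with the wrist camera.

```bash
cat > h.py <<'E'
from plant import robot
import cv2,numpy as np
from scipy.spatial.transform import Rotation as Ro
def cam(n):
    c=robot.get_calibration(n);R=cv2.Rodrigues(np.array(c["rvec"],float))[0];t=np.array(c["tvec"],float).ravel()
    f=192/np.tan(np.radians(c["vertical_fov"]/2));K=np.array([[f,0,c["cx"]],[0,f,c["cy"]],[0,0,1]])
    return K,R,t
def ray(C,uv):
    K,R,t=C;d=R.T@np.linalg.solve(K,[uv[0],uv[1],1]);return -R.T@t,d/np.linalg.norm(d)
def onplane(C,uv,z):
    o,d=ray(C,uv);return o+d*(z-o[2])/d[2]
def proj(C,p):
    K,R,t=C;q=K@(R@np.asarray(p,float)+t);return q[:2]/q[2]
def tri(obs): # [(C,uv),...]
    A=np.zeros((3,3));b=np.zeros(3)
    for C,uv in obs:
        o,d=ray(C,uv);M=np.eye(3)-np.outer(d,d);A+=M;b+=M@o
    return np.linalg.solve(A,b)
E
python3 - <<'E'
from h import *
C=cam("top")
for uv in[(172,180),(252,181),(262,174),(335,190),(200,180),(240,181),(268,172),(325,187),(316,137),(298,229)]:print(uv,onplane(C,uv,.03).round(3))
Cw=cam("wrist");o=robot.observe();Rt=Ro.from_euler('xyz',o["tcp_rot"],degrees=True).as_matrix()
print(Rt.T@(-Cw[1].T@Cw[2]-o["tool_pos"]), Rt.T@Cw[1].T)
for yaw in range(-180,180,30):
    q=robot.ik([.55,.0,.3],[180,0,yaw]);print(yaw,None if q is None else np.round(q))
E
```

```text
(172, 180) [0.484 0.417 0.03 ]
(252, 181) [0.483 0.223 0.03 ]
(262, 174) [0.501 0.198 0.03 ]
(335, 190) [0.463 0.021 0.03 ]
(200, 180) [0.485 0.349 0.03 ]
(240, 181) [0.483 0.252 0.03 ]
(268, 172) [0.506 0.184 0.03 ]
(325, 187) [0.47  0.045 0.03 ]
(316, 137) [0.597 0.065 0.03 ]
(298, 229) [0.368 0.112 0.03 ]
[ 0.07451539 -0.00021351 -0.06935698] [[-1.82495658e-04 -9.56413132e-01 -2.92016932e-01]
 [ 9.99999971e-01 -2.19977983e-04  9.55224707e-05]
 [-1.55596241e-04 -2.92016906e-01  9.56413144e-01]]
-180 [-14.  -3.  -4.  89.   0. -14.]
-150 [-14.  -3.  -4.  89.   0. -44.]
-120 [-14.  -3.  -4.  89.   0. -74.]
-90 [ -14.   -3.   -4.   89.    0. -104.]
-60 [ -14.   -3.   -4.   89.    0. -134.]
-30 [ -14.   -3.   -4.   89.    0. -164.]
0 [-14.  -3.  -4.  89.   0. 166.]
30 [-14.  -3.  -4.  89.   0. 136.]
60 [-14.  -3.  -4.  89.   0. 106.]
90 [-14.  -3.  -4.  89.   0.  76.]
120 [-14.  -3.  -4.  89.   0.  46.]
150 [-14.  -3.  -4.  89.   0.  16.]
```

```bash
python3 -c "
import cv2
a=cv2.imread('pics/top0.png')[140:240,150:350];cv2.imwrite('pics/topc.png',cv2.resize(a,None,fx=4,fy=4,interpolation=2))"
```

```text
(no output)
```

View pics/topc.png

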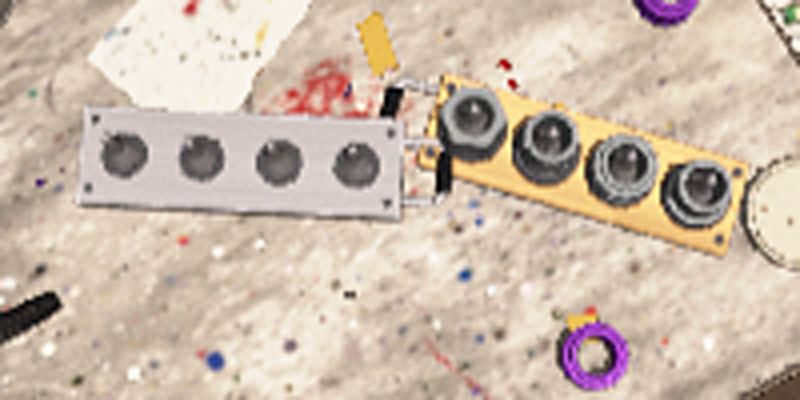

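The crop settles the handles. The rack's is at its right end (440, 175) and the board's at its left end (395, 100), so they face each other in the middle. The parts sit at about (472,120), (548,145), (622,168) and (697,192). The leftmost, which looks like the hex, is nearest the board's handle and goes on the rack's rightmost spindle (355,165). I'll take wrist views from two places for each row.

```bash
cat > look.py <<'E'
from h import *
import pickle
V={}
for k,(x,y) in {"b1":(.49,.04),"b2":(.49,.17),"r1":(.49,.26),"r2":(.49,.38)}.items():
    robot.move_pose([x,y,.24],[180,0,180]);robot.pause(.3)
    C=cam("wrist");f=robot.grab_frame("wrist");V[k]=C;cv2.imwrite(f"pics/{k}.png",f)
pickle.dump(V,open("V.pkl","wb"));print(robot.observe()["time"])
a=[cv2.imread(f"pics/{k}.png")[:300] for k in V]
cv2.imwrite("pics/bb.png",cv2.resize(np.vstack(a[:2]),(512,600)));cv2.imwrite("pics/rr.png",np.vstack(a[2:]))
E
python3 look.py
```

```text
5.4
```

View pics/bb.png

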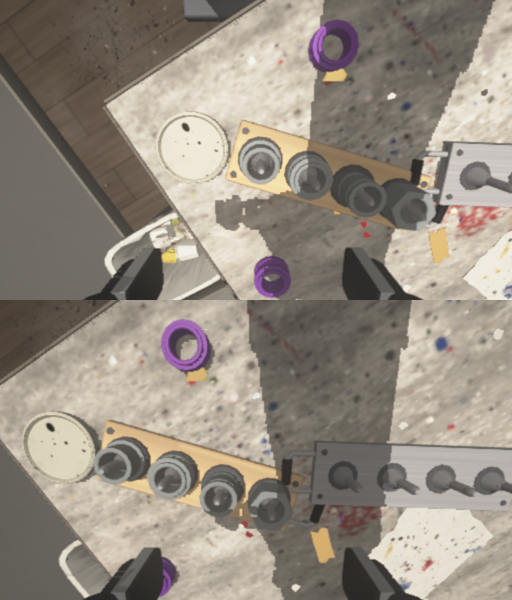

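View pics/rr.png

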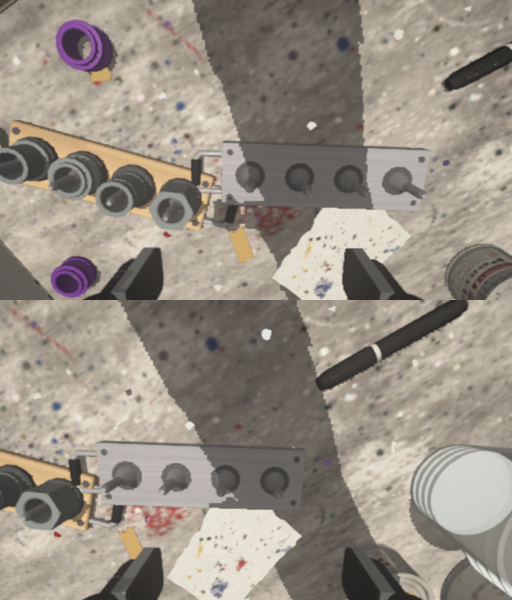

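Top picture: the parts in b1 are at about (262,160), (308,175), (358,190) and (408,205), with the hex nearest the board's handle. The rack's spindles in r1 are at (250,175)–(400,182), and the rack's handle faces the board. I'll zoom in to identify the parts and pick points.

```bash
python3 - <<'E'
import cv2,numpy as np
z=lambda k,x0,x1,y0,y1:cv2.resize(cv2.imread(f"pics/{k}.png")[y0:y1,x0:x1],(800,int(800*(y1-y0)/(x1-x0))),interpolation=cv2.INTER_CUBIC)
a=z("b1",220,445,120,235);b=z("b2",85,310,120,235)
a=cv2.resize(a,(800,300));b=cv2.resize(b,(800,300))
g=np.vstack([a,b]);g=np.clip(g.astype(float)*1.5,0,255).astype(np.uint8);cv2.imwrite("pics/bz.png",g)
a=cv2.resize(cv2.imread("pics/r1.png")[135:220,185:440],(800,267));b=cv2.resize(cv2.imread("pics/r2.png")[135:220,65:320],(800,267))
cv2.imwrite("pics/rz.png",np.clip(np.vstack([a,b])*1.5,0,255).astype(np.uint8))
E
```

```text
(no output)
```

View pics/bz.png

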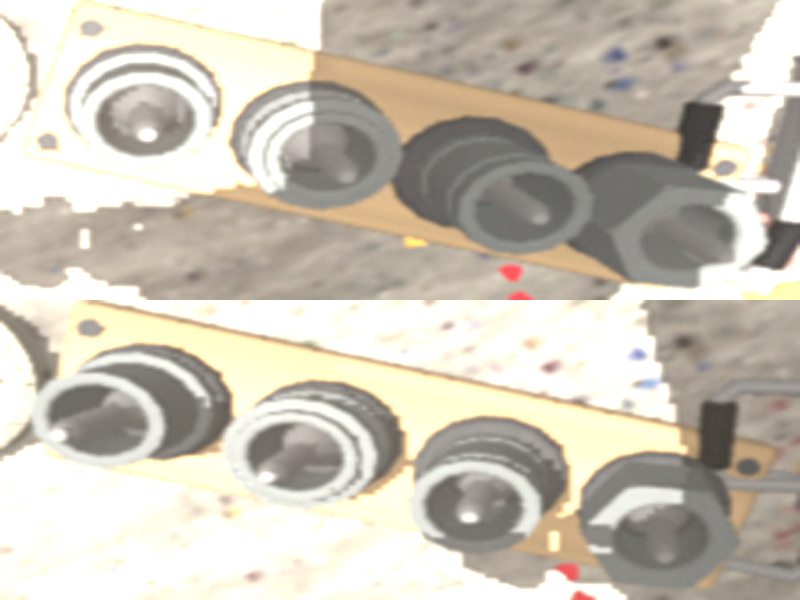

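View pics/rz.png

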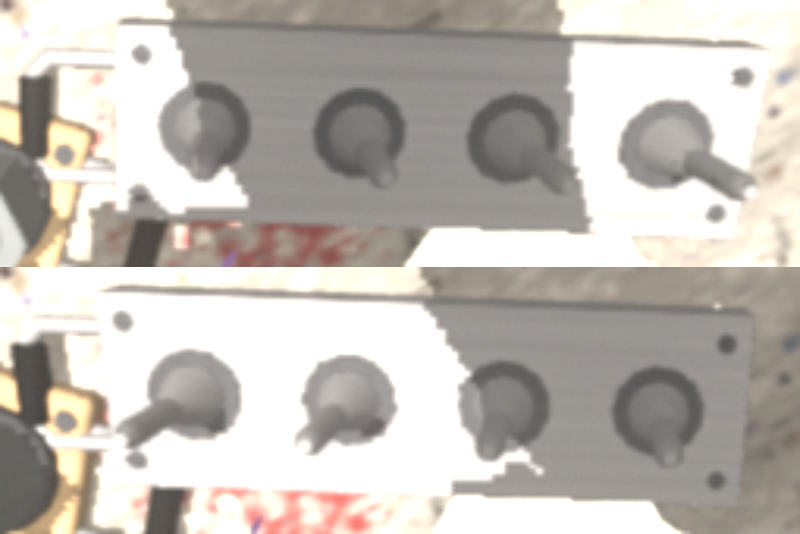

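In bz, going from the far end to the handle (b2 pixels in the zoom), the part tops are at (100,417), (303,458), (477,505) and the hex at (660,533). rz shows four empty spindles with tips at (205,170)…(747,188), and the rack's handle at the left. I'll triangulate the rims, tips and screw heads.

```bash
cat > meas.py <<'E'
from h import *
import pickle
V=pickle.load(open("V.pkl","rb"))
sb=lambda k,u,v:((220 if k=="b1" else 85)+u*225/800-.36,120+(v-(0 if k=="b1" else 300))*115/300-.3)
sr=lambda k,u,v:((185 if k=="r1" else 65)+u*255/800-.34,135+(v-(0 if k=="r1" else 267))*85/267-.34)
def T(s,k,a,b):
    o=[(V[k+"1"],s(k+"1",*a)),(V[k+"2"],s(k+"2",*b))];p=tri(o)
    return p,max(np.linalg.norm(proj(C,p)-uv) for C,uv in o)
if __name__=="__main__":
    for n,a,b in[("rim1",(145,110),(100,417)),("rim2",(317,153),(300,460)),("rim3",(525,202),(477,505)),("hex",(690,238),(660,533)),
      ("tip1",(148,133),(58,435)),("tip2",(345,174),(267,477)),("tip3",(541,216),(468,516)),("screwA",(92,28),(90,328)),("screwB",(726,168),(748,467))]:
        p,e=T(sb,"b",a,b);print(n,p.round(4),round(e,2))
    for n,a,b in[("t1",(205,170),(127,437)),("t2",(386,178),(307,445)),("t3",(570,185),(488,452)),("t4",(747,188),(668,458)),
      ("s1",(141,54),(123,321)),("s2",(140,195),(137,460)),("s3",(742,76),(727,344)),("s4",(716,213),(715,480))]:
        p,e=T(sr,"r",a,b);print(n,p.round(4),round(e,2))
E
python3 meas.py
```

```text
rim1 [0.4686 0.0472 0.0447] 1.34
rim2 [0.4862 0.0921 0.0343] 1.39
rim3 [0.497  0.1399 0.055 ] 0.67
hex [0.5105 0.185  0.0494] 0.82
tip1 [0.4705 0.0473 0.0673] 0.38
tip2 [0.4842 0.0929 0.066 ] 0.63
tip3 [0.4971 0.1391 0.0677] 0.1
screwA [0.4436 0.0336 0.0117] 0.01
screwB [0.4963 0.2116 0.0122] 0.03
t1 [0.4865 0.257  0.0644] 0.03
t2 [0.4884 0.3047 0.0655] 0.03
t3 [0.4898 0.3526 0.0677] 0.04
t4 [0.4915 0.3999 0.0664] 0.44
s1 [0.4635 0.2373 0.0168] 0.03
s2 [0.5077 0.2361 0.0181] 0.34
s3 [0.4708 0.4215 0.0165] 0.12
s4 [0.5143 0.4191 0.0183] 0.03
```

Measured top heights (z, mm) are 45, 34 (a rim picked, with the smaller hub above it), 55 and 49. So from the far end to the handle the parts are flanged bush, vee pulley, sleeve, hex, all with 66–68 mm spindle tips. Next I'll check the hex's yaw and rehearse IK for every waypoint.

```bash
cat > plan.py <<'E'
from meas import *
P=[T(sb,"b",a,b)[0][:2] for a,b in[((148,133),(58,435)),((345,174),(267,477)),((541,216),(468,516))]]
d=np.array([.276,.961]);d/=np.linalg.norm(d);m=np.mean(P,0);by=np.degrees(np.arctan2(d[1],d[0]))
src=[m+(i-1)*.048*d for i in range(4)]           # 0 = far end ... 3 = handle end
t=np.array([T(sr,"r",a,b)[0][:2] for a,b in[((205,170),(127,437)),((386,178),(307,445)),((570,185),(488,452)),((747,188),(668,458))]])
e=t[3]-t[0];e/=np.linalg.norm(e);ry=np.degrees(np.arctan2(e[1],e[0]))
dst=[t.mean(0)+(1.5-i)*.048*e for i in range(4)]  # same indexing: 3 = handle end
names=["bush","pulley","sleeve","hex"]
E
python3 - <<'E'
from plan import *
print(by,ry,np.round(src,4).tolist(),np.round(dst,4).tolist())
for k,pts in(("b1",[(612,235),(650,190),(765,235),(725,283),(640,280)]),("b2",[(738,535),(695,587),(608,580)])):
    for p in pts:
        w=onplane(V[k],sb(k,*p),.05)[:2]-src[3];print(k,p,(np.linalg.norm(w)*1e3).round(1),(np.degrees(np.arctan2(w[1],w[0]))-by)%60)
for i in range(4):
    for p,y in((src[i],by),(dst[i],ry)):
        for z in(.085,.18): print(names[i],z,np.round(robot.ik([*p,z],[180,0,y])),np.round(robot.ik([*p,z],[180,0,y-180])))
E
```

```text
73.97589034242507 87.99185431777812 [[0.4707, 0.0469], [0.484, 0.0931], [0.4972, 0.1392], [0.5105, 0.1854]] [[0.4915, 0.4005], [0.4899, 0.3525], [0.4882, 0.3046], [0.4865, 0.2566]]
b1 (612, 235) 20.4 14.475803483394998
b1 (650, 190) 21.2 24.166115662186087
b1 (765, 235) 18.2 17.77047665544795
b1 (725, 283) 20.5 18.484971293609412
b1 (640, 280) 19.5 11.822686646477607
b2 (738, 535) 19.3 16.763557792597865
b2 (695, 587) 21.1 11.086596874329146
b2 (608, 580) 21.2 6.690582119402421
bush 0.085 [-10. -12. -35.  67.   0.  96.] [-10. -12. -35.  67.   0. -84.]
bush 0.18 [-10. -16. -28.  78.   0.  96.] [-10. -16. -28.  78.   0. -84.]
bush 0.085 [ 27.  16.  -6.  68.   0. 119.] [ 27.  16.  -6.  68.   0. -61.]
bush 0.18 [ 27.  13.  -0.  77.   0. 119.] [ 27.  13.  -0.  77.   0. -61.]
pulley 0.085 [ -4.  -8. -31.  67.   0. 102.] [ -4.  -8. -31.  67.   0. -78.]
pulley 0.18 [ -4. -12. -25.  77.   0. 102.] [ -4. -12. -25.  77.   0. -78.]
pulley 0.085 [ 23.  11. -12.  67.   0. 115.] [ 23.  11. -12.  67.   0. -65.]
pulley 0.18 [ 23.   7.  -6.  77.   0. 115.] [ 23.   7.  -6.  77.   0. -65.]
sleeve 0.085 [  1.  -4. -27.  66.   0. 107.] [  1.  -4. -27.  66.   0. -73.]
sleeve 0.18 [  1.  -8. -21.  77.   0. 107.] [  1.  -8. -21.  77.   0. -73.]
sleeve 0.085 [ 19.   6. -17.  67.   0. 111.] [ 19.   6. -17.  67.   0. -69.]
sleeve 0.18 [ 19.   2. -11.  77.   0. 111.] [ 19.   2. -11.  77.   0. -69.]
hex 0.085 [  6.   1. -23.  66.   0. 112.] [  6.   1. -23.  66.   0. -68.]
hex 0.18 [  6.  -3. -17.  77.   0. 112.] [  6.  -3. -17.  77.   0. -68.]
hex 0.085 [ 14.   2. -22.  66.   0. 106.] [ 14.   2. -22.  66.   0. -74.]
hex 0.18 [ 14.  -2. -15.  77.   0. 106.] [ 14.  -2. -15.  77.   0. -74.]
```

The hex is turned about +15° from the board's x axis, which is well inside the pads' reach when gripped square. I'll move the hex first and check it.

```bash
cat > go.py <<'E'
from plan import *
TZ={"bush":.098,"pulley":.092,"sleeve":.100,"hex":.097}; UP=.08
def st(s):
    o=robot.observe();print(s,round(o["time"],1),o["tool_pos"].round(4),"w",round(o["gripper_width"],4),"f",round(o["gripper_force"],1),"F",o["ft_force"].round(1))
def pick(i):
    n=names[i];z=TZ[n];y=by+(14.5 if n=="hex" else 0)
    robot.move_pose([*src[i],z+UP],[180,0,y]);robot.set_gripper(.06)
    st("above "+n);hit=robot.line_to([*src[i],z],vel=.08,guard=12)
    robot.set_gripper(0);robot.pause(.2);st(f"gripped hit={hit}")
    if hit: raise SystemExit
    robot.line_to([*src[i],z+UP],vel=.08);st("lifted")
def carry(i):
    z=TZ[names[i]];robot.line_to([*dst[i],z+UP],vel=.12,rotation=[180,0,ry]);robot.pause(.2)
    robot.line_to([*dst[i],z+.008],vel=.08)
    hit=robot.line_to([*dst[i],z-.003],vel=.02,guard=8);st(f"down hit={hit}")
    return hit
def release(i):
    z=TZ[names[i]];robot.set_gripper(.06);robot.pause(.1);robot.line_to([*dst[i],z+UP],vel=.12);st("released")
E
python3 - <<'E'
from go import *
pick(3)
E
```

```text
above hex 6.9 [0.5104 0.1856 0.177 ] w 0.0603 f 0.0 F [ 0.2 -0.1 -0.1]
gripped hit=False 8.6 [0.511  0.1854 0.0979] w 0.0352 f 60.3 F [-1.5 -0.5  6.3]
lifted 9.8 [0.5101 0.1853 0.1763] w 0.0352 f 59.9 F [-0.3 -0.5 -1. ]
```

```bash
python3 - <<'E'
from go import *
carry(3);release(3)
C=cam("wrist");f=robot.grab_frame("wrist");g=robot.grab_frame("scene")
cv2.imwrite("pics/chk1.png",np.hstack([f[:, :],cv2.resize(g[130:290,190:340],(360,384))])[:, :][:,112:]);print(proj(C,[*dst[3],.05]))
E
```

```text
down hit=True 12.2 [0.4868 0.2567 0.098 ] w 0.0352 f 60.4 F [-0.1  0.3  5.8]
released 13.5 [0.4862 0.2565 0.1762] w 0.0602 f 0.0 F [-0.1  0.1 -0.6]
[253.1676866  213.90261056]
```

View pics/chk1.png

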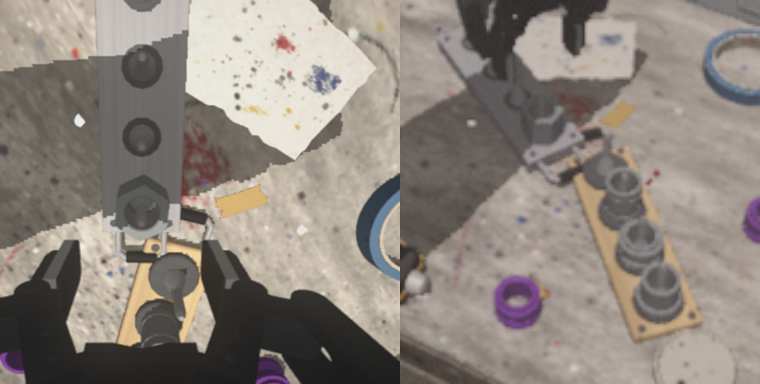

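The hex sits upright on the rack's handle-end spindle, at (140,208) in the picture. Contact came at z 0.098, the same height it was gripped at, so it is flat. I'll do the sleeve next.

```bash
python3 - <<'E'
from go import *
pick(2)
if robot.observe()["gripper_width"]>.025: 
    carry(2);release(2)
E
```

```text
above sleeve 14.3 [0.497  0.1401 0.1798] w 0.0601 f 0.0 F [ 1.1  0.2 -0.1]
gripped hit=False 16.1 [0.4976 0.1392 0.1008] w 0.0319 f 59.4 F [-1.6 -0.3  5.3]
lifted 17.2 [0.4969 0.1392 0.1793] w 0.032 f 59.5 F [ 0.4 -0.5 -2. ]
down hit=True 20.4 [0.4884 0.3047 0.1008] w 0.0318 f 60.1 F [-1.5 -1.6  7.4]
released 21.7 [0.4879 0.3044 0.1792] w 0.0598 f 0.0 F [-0.1  0.3 -0.1]
```

```bash
python3 - <<'E'
from go import *
for i,lo in((1,.034),(0,.025)):
    pick(i)
    if robot.observe()["gripper_width"]<lo: raise SystemExit("check grip")
    if not carry(i): print("no contact"); raise SystemExit
    release(i)
robot.move_pose([.46,.25,.26],[180,0,180]);robot.pause(.4)
f=robot.grab_frame("wrist");g=robot.grab_frame("scene");st("end")
cv2.imwrite("pics/chk2.png",np.hstack([f[:300],cv2.resize(g[120:290,190:340],(265,300))]))
E
```

```text
above pulley 22.8 [0.484  0.0942 0.172 ] w 0.0601 f 0.0 F [ 1.  -0.8 -0.4]
gripped hit=False 24.5 [0.4844 0.0931 0.0931] w 0.0378 f 59.2 F [-2.9  0.5  6.8]
lifted 25.6 [0.4836 0.0931 0.1714] w 0.0374 f 60.2 F [-0.7  0.5 -1.1]
down hit=True 29.6 [0.4901 0.3527 0.0932] w 0.0378 f 60.8 F [-0.3 -0.   4.6]
released 30.9 [0.4895 0.3524 0.1711] w 0.0601 f 0.0 F [0.1 0.9 0.3]
above bush 32.3 [0.4708 0.0478 0.1779] w 0.0598 f 0.0 F [ 0.1  0.5 -0.3]
gripped hit=False 34.0 [0.4711 0.0469 0.0988] w 0.0312 f 59.4 F [-2.1  0.2  5.4]
lifted 35.2 [0.4704 0.047  0.1773] w 0.031 f 59.5 F [ 0.1 -0.1 -2.5]
down hit=True 39.9 [0.4917 0.4006 0.0989] w 0.0311 f 60.0 F [-1.3 -0.5  4.3]
released 41.2 [0.4912 0.4003 0.1771] w 0.0601 f 0.0 F [-0.5  0.5 -0.5]
end 43.4 [0.46 0.25 0.26] w 0.0597 f 0.0 F [ 0.  -0.   0.8]
```

View pics/chk2.png

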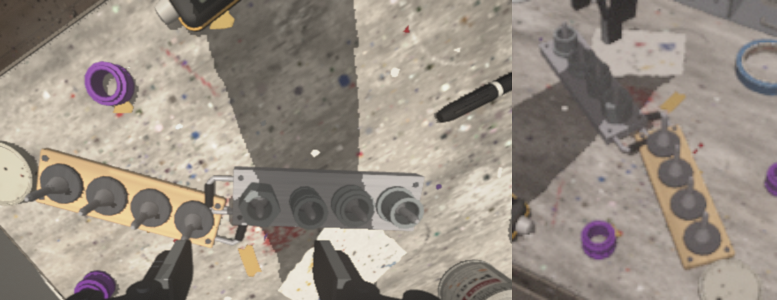

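All four parts stand upright on the rack. From its handle they are hex (258,203), sleeve (308,208), pulley (352,205) and bush (400,207). The board's stands are empty.

```bash
python3 -c "
from plant import robot
print(robot.job_done())"
```

```text
the job is handed in; nothing more can be done
None
```

I moved all four parts onto the bake rack in the same order from the handle (hex coupling, spacer sleeve, vee pulley, flanged bush); each looked upright and flat on its spindle in the last picture, and I handed the job in at about 43 s of the 112 s limit.

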